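# Move a flat battery pack from the air sampler to the charger

### The arm

A 6-joint arm with a two-finger parallel gripper is mounted at the origin on a cart in front of the work surface, level with it; the furniture and walls round the work are solid. World frame = base frame: x ahead of the robot, y to its left, z up, the work surface at z = 0. Lengths are in m, angles in rad, forces in N, time in s.
With the tool pointing down it reaches from about 0.35 to 0.975 m from the base axis. Payload 4.9 kg.
Tool frame: the origin (TCP) lies at the very end of the fingers, on their centre line; the grasp point (between the pads) lies ctrl.grip_point_offset behind it (ctrl.grip_point_offset is the distance from the TCP to the grasp point, in m); z points along the fingers, y is the direction in which the jaws open and shut (so a half turn about z gives the same grasp; the last joint's range is limited). The gripper opens to 85 mm and grips with 20 to 120 N. Pads are 22 mm wide; open, the fingers measure 114 mm over their backs; the gripper's body (76 mm by 85 mm) begins 54 mm behind the grasp point. The pads swing forward as they close: fully open they stand 13 mm farther back than shut.
Start: joints at [-1.416, 0.053, 1.613, -0, 1.476, -0.119], TCP at [0.169, -0.602, 0.231] pointing down, gripper open.
Joint ranges: [-3.01, 3.01], [-1.01, 2.22], [0.06, 2.58], [-1.02, 4.17], [0.09, 2.62], [-3.14, 3.14]. Speed limits (rad/s): [2.57, 2.57, 3.14, 3.14, 3.14, 3.14].

### API

Orientations are given as a rotation vector (axis times angle).
In Python, from station import ctrl gives the robot as it stands. The module is installed in compiled form; this text tells all that it offers.
- The arm moves only by the shell command python3 -m creep 'ROWS' [FORCE]. ROWS is JSON, a list of rows, each a list of 5 numbers: the closure in counts, from 0 (fully open) to 255 (shut), then the shift along the tool's x, y, z in mm, then the turn about the tool's z in rad. A call has 1 to 12 rows; each row is the pose to reach, as a shift and turn from the pose commanded when the call began, along the tool's axes at that moment; what a row does not reach only later rows make up. A row lasts 1/12 s, in which the tool goes at most 41.7 mm and 7.16 degrees, less where a joint would pass 70% of its speed; a pose out of reach is approached as far as the arm can. A call with a gripper value outside its range is refused whole. The fingers move at their own pace and stop on an object; FORCE is the grip in N (left out, the last holds). Time passes only in rows, so rows that repeat a pose let the fingers close. It gives the time, the measured TCP pose, the force and the opening at its end, in the units of the state.
- ctrl.get_obs(): the state, without advancing time (a new reading comes with each control period).
- ctrl.get_image(name): name is "scene" or "side" or "wrist"; returns the picture (400x640x3 uint8, red, green, blue); there is no depth.
- ctrl.calibration(name): a dict with "fx", "fy", "cx", "cy" (pixels), "R" (3x3) and "t" (3): a world point X has camera coordinates R X + t. Camera axes: x right, y down, z forward; pixel columns grow to the right and rows downward; lengths in m; the calibration is good to about 2 mm. A picture is of the moment at which its call begins: read the wrist's pose just before it. calibration takes no time and is no camera call; for the wrist camera it gives the pose at the moment of the call.
- ctrl.finish_job(): hands the job in, once; it reports no verdict.
Trained networks look in the newest picture that a camera, given by its name, has taken for a name from the list of things; names that differ only in an ending like _2 or _b are one class to them, and where a whole thing is asked for, a point or a joint stands for the part that bears it (a point fixed in the world has none). Each returns a list of dicts, best first, with "conf" (0 to 1); they miss things now and then, are a little off and sometimes report something else, mostly with a low value. They report only what shows in the picture. A call takes as long as a camera call. They do not tell look-alikes from the thing itself.
- ctrl.boxes_of(camera, label): "rect" ([left, top, width, height] in pixels, round what is visible of it).
- ctrl.outline_of(camera, label): "mask" (400x640 bool, what is visible of it) and "rect" ([left, top, width, height] in pixels, round what is visible of it).
The state is a dict: "t": time; "q": joint angles; "dq": joint speeds; "effort": joint torques, N m; "tool_pos": TCP position; "tool_rot": TCP orientation; "contact_force": force on the tool from outside, world axes, zero at the start; "wrist_torque": the same for the moment, N m; "opening": finger opening in m.
Only numpy, scipy, OpenCV 4.12 (cv2) and the standard library are available. Lean on these libraries where they do the work, as an engineer would, in place of code of your own. Each camera call takes 0.05 s, during which the arm holds its last target. There are 200 camera calls.

### The job

The air sampler's battery pack is flat. Squeeze the pack's two blue sprung tabs in and, keeping them squeezed, draw the pack straight up out of the sampler; then stand it in the empty charger and push it gently down until both tabs click out under the charger's lips and it stays fully home. Do not force the latch or crush the pack, and leave the other things on the bench where they are.

Things in the scene. Friction and masses are not known exactly. Their poses are not given: they have to be found in the camera images.
- pack: Battery pack, loose, about 0.3 kg: dark grey upright block 38 (x) x 64 (y) x 110 mm (z), a pale line round it at z = 64, a row of small dots (one red) on its top. Origin at the centre of its underside. In a slot of its -x side and of its +x side sits a blue sprung tab, 26 wide in y; it is the same either way round. Its foot has a 3 mm bevel. Home in a bay it stands 50 mm out of the deck.
- tab_a (a joint): Angle of the tab on the pack's -x side about its pivot near the foot: 0 = sprung out, grows as the tab is pushed in, stop at 0.12. Its catch is clear of the lip from about 0.10. At the thumb pad 2.5 N start it and 7.5 N bring it to the stop; a squeeze of 20 N over both pads frees and holds the pack. More than 50 N on a pad cracks the pack. It springs out when let go.
- tab_b (a joint): The same for the tab on the pack's +x side. Both must be in for the pack to come out, and both out (0) for it to be latched; if only one has clicked out, the other needs a push on its own side of the top (flat, 38 x 64 mm). The pack goes into the charger with its x along the charger's x, either way round.
- pad_a (a point): Centre of the outer face of the -x tab's ribbed thumb pad, 26 wide (y) and 27 mm high, 86 mm above the pack's underside, 29 mm from its axis at rest. Pushed in it moves 8 mm, to 21 mm from the axis, and its face is then upright: 58 mm over both pads at rest, 42 mm squeezed. Pads stand 14 to 41 mm above the deck in a bay.
- pad_b (a point): The same for the tab on the pack's +x side.
- sampler: Portable air sampler, fixed on the bench: 229 (x) x 100 (y) mm, flat deck 70 mm above the bench; dark battery bay at its front (-x) end, small display, and behind them a perforated aluminium sieve head, diameter 98 mm, top at 104 mm, centre 142 mm behind the bay. Origin on the bench under the centre of the bay.
- charger: Charger, fixed on the bench: pale grey housing 140 (x) x 108 (y) mm, top 64 mm above the bench, three little lamps behind. In its front (-x) part an exchangeable grey bay insert is screwed down on a rubber skirt, shimmed by hand: up to 4 mm off centre in x and in y, its deck 70 to 78 mm above the bench; it does not give. Origin on the bench under the well's centre.
- sampler_bay (a point): Centre of the floor of the sampler's bay, 10 mm above the bench, axes as the sampler's; where the pack's origin is at the start. Bay form as the charger's, catch lips on the -x and +x walls, sprung contacts (7 to 9 N) in the floor: once both tabs are in, the pack rises 4 mm by itself. Latched it has 1 mm of play. Over 50 N in all between pack and either housing breaks the latch.
- charger_bay (a point): Where the bay floor's centre would be with the insert central and lowest: 10 mm above the bench, axes as the charger's. Real bay: up to 4 mm off in x and y, 0 to 8 mm higher; 40 (x) x 66 (y) mm, 60 deep, 1 mm clearance all round, 3 mm bevel at the mouth. Let go in it, the pack hangs on its catches 4 to 12 mm high; 6 to 14 N down on its top snap it in in the last millimetre.
- dish: Culture plate with lid, loose, diameter 93, 15 mm high, beside the work; origin at the centre of its underside. Leave alone.
- marker: Blue and white felt marker, loose, 131 mm long, lying between sampler and charger nearer the robot; origin at the centre of its underside. Leave alone.
- refill: Green block of refill pipette tips, loose, 60 x 115 x 30 mm, to the right; origin at the centre of its underside. Leave alone.
Mind the look-alikes: they are no part of the job. What is shaped like the pack but yellow is not meant.

How it is judged:
On the way, in this order (a step that is already met when the one before it is completed fails the run):
1. both tabs are squeezed in while the pack is still in the sampler's bay (value of joint each of tab_a, tab_b above 0.08 rad and z of pack in the frame of sampler_bay below 0.01 m and horizontal distance between pack and sampler_bay below 0.004 m), for 0.1 s.
2. the pack is lifted clear of the sampler (z of pack in the frame of sampler_bay above 0.065 m), for 0.1 s.
At the end, for the whole second after the job is handed in: The pack stands upright in the charger's bay (origin within 8 mm sideways of charger_bay and at most 10.5 mm above it, as the insert may sit 8 mm high), both tabs sprung out under the lips (angles below 0.015), at rest and released (z of pack in the frame of charger_bay between -0.002 and 0.0105 m and horizontal distance between pack and charger_bay below 0.008 m and angle between pack's own z axis and vertical below 0.03 rad and value of joint each of tab_a, tab_b below 0.015 rad and linear speed of pack below 0.01 m/s and contact force between the fingers and pack below 0.2 N); the robot touches nothing.
It fails at once if pack and sampler pressed or pulled together with more than 50 N (contact force between pack and sampler above 50 N).
It fails at once if pack and charger pressed together with more than 50 N (contact force between pack and charger above 50 N).
It fails at once if the pack squeezed or pushed by the fingers with more than 100 N, both sides added up (contact force between the fingers and pack above 100 N).
It fails at once if the culture plate, the marker or the tip refill shifted by more than 20 mm (distance of any of dish, marker, refill from where it was at the start of the episode above 0.02 m).
It also fails if it takes over 67 s, if anything falls off the work surface, if the arm or the gripper's body presses on something with over 40 N, if the wrist force passes 120 N, or if a joint passes its speed limit or range.

## Working session

There is one attempt and no reset: what is moved stays moved. The work goes in short steps, Python scripts to look and compute and a shell command to move; the robot and the scene stay as the last step left them, time stands still between calls to the robot, and variables do not carry over. Pictures are saved under pics/ and viewed, about 8 in all and at most 12, crops included, and the job is handed in when it is done.

```bash
mkdir -p pics; python3 - <<'E'
from station import ctrl
import cv2,numpy as np
o=ctrl.get_obs();print(o['t'],o['tool_pos'],o['tool_rot'],o['opening'],ctrl.grip_point_offset)
a=[]
for c in ["scene","side"]:
    im=ctrl.get_image(c);cv2.imwrite(f"pics/{c}.png",im[:,:,::-1])
    k=ctrl.calibration(c);print(c,k)
    for l in ["pack","sampler","charger","dish","marker","refill","pad_a"]:
        print(c,l,[(round(d['conf'],2),[int(v) for v in d['rect']]) for d in ctrl.boxes_of(c,l)])
print(ctrl.calibration("wrist"))
E
```

```text
0.0 [ 0.16890474 -0.60110286  0.23005827] [-3.11016941e+00 -4.28449452e-01  3.79428504e-05] 0.08523919281774943 0.0187
scene {'fx': 372.73190656279553, 'fy': 372.73190656279553, 'cx': 308.9123069055816, 'cy': 202.91311513387666, 'R': array([[ 0.49633615, -0.8681105 ,  0.00588152],
       [-0.34548864, -0.20373698, -0.91603976],
       [ 0.79642201,  0.45263165, -0.40104435]]), 't': array([-0.24119127,  0.25718174,  0.69448356])}
scene pack [(0.84, [366, 202, 27, 26]), (0.63, [357, 226, 31, 48])]
scene sampler [(0.93, [356, 191, 59, 66])]
scene charger [(0.68, [245, 186, 43, 34])]
scene dish [(0.52, [246, 183, 44, 38])]
scene marker [(0.53, [276, 241, 32, 19])]
scene refill [(0.74, [436, 239, 47, 28])]
scene pad_a [(0.7, [365, 238, 17, 31])]
side {'fx': 489.6164414345126, 'fy': 489.6164414345126, 'cx': 314.23880708667497, 'cy': 201.3314706949014, 'R': array([[ 9.17780515e-01, -3.97088037e-01,  1.29886739e-04],
       [-2.89394096e-01, -6.69093872e-01, -6.84517675e-01],
       [ 2.71900686e-01,  6.28199396e-01, -7.28996252e-01]]), 't': array([-0.44360174,  0.19563811,  1.71158822])}
side pack [(0.85, [307, 241, 21, 34]), (0.74, [336, 226, 18, 24]), (0.16, [370, 275, 35, 30])]
side sampler [(0.63, [330, 212, 70, 49]), (0.61, [336, 233, 4, 4])]
side charger [(0.76, [289, 154, 39, 36])]
side dish [(0.72, [268, 139, 21, 17]), (0.62, [291, 155, 38, 34])]
side marker []
side refill [(0.9, [372, 272, 36, 35])]
side pad_a [(0.5, [336, 233, 8, 6]), (0.5, [309, 253, 4, 14])]
{'fx': 348.3319700681368, 'fy': 348.3319700681368, 'cx': 319.08575499715187, 'cy': 200.04702852729494, 'R': array([[ 2.71132040e-01, -9.62542164e-01,  8.80626512e-06],
       [-9.26692391e-01, -2.61031285e-01,  2.70377292e-01],
       [-2.60247245e-01, -7.33161075e-02, -9.62754444e-01]]), 't': array([-0.62491795, -0.03497378,  0.37860927])}
```

View pics/scene.png

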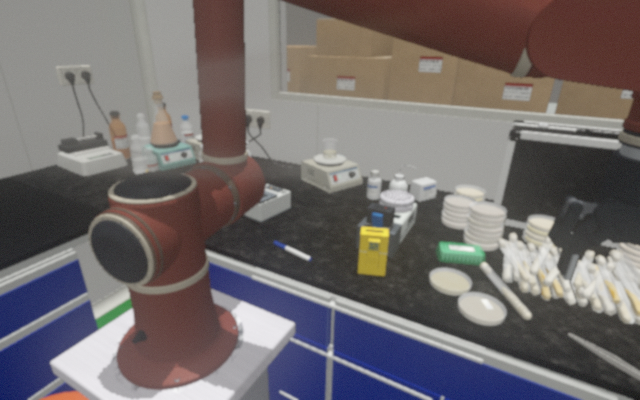

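View pics/side.png

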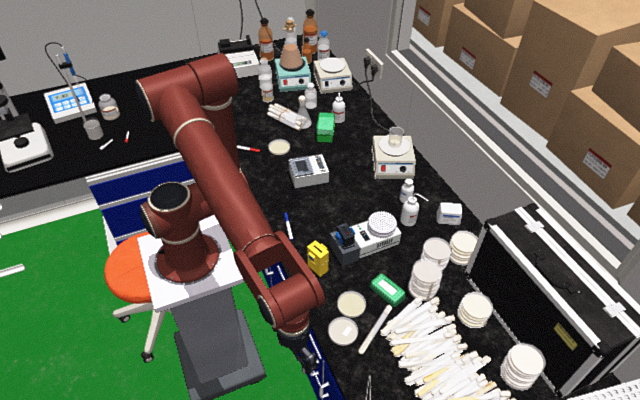

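The pack (dark with blue tabs) sits in the sampler at side (345,238), with the sieve head at (381,222). The yellow look-alike is at (318,258) and the charger at (309,171). Next I'll work out rough positions.

```bash
cat > h.py <<'E'
import numpy as np
from station import ctrl
def ray(k,u,v):
    R=np.array(k['R']);t=np.array(k['t'])
    return -R.T@t, R.T@np.array([(u-k['cx'])/k['fx'],(v-k['cy'])/k['fy'],1])
def atz(k,u,v,z):
    c,d=ray(k,u,v);return c+d*(z-c[2])/d[2]
def proj(k,X):
    p=np.array(X)@np.array(k['R']).T+k['t'];return np.c_[k['fx']*p[:,0]/p[:,2]+k['cx'],k['fy']*p[:,1]/p[:,2]+k['cy']]
E
python3 - <<'E'
from h import *
import cv2
k=ctrl.calibration("side")
for n,u,v,z in [("packtop",345,231,.12),("sieve",382,220,.104),("yellow foot",318,268,.0),("yellowtop",318,247,.11),("charger",307,168,.064),("marker",289,224,.01),("refill",388,289,.03),("dish",279,147,.015)]:
    print(n,atz(k,u,v,z).round(3))
im=cv2.imread('pics/side.png')[130:310,230:430]
cv2.imwrite('pics/sidec.png',cv2.resize(im,None,fx=3.3,fy=3.3,interpolation=cv2.INTER_CUBIC))
E
```

```text
packtop [ 0.509 -0.199  0.12 ]
sieve [ 0.655 -0.194  0.104]
yellow foot [ 0.401 -0.223 -0.   ]
yellowtop [ 0.403 -0.218  0.11 ]
charger [0.535 0.192 0.064]
marker [ 0.379 -0.007  0.01 ]
refill [ 0.567 -0.408  0.03 ]
dish [0.496 0.409 0.015]
```

View pics/sidec.png

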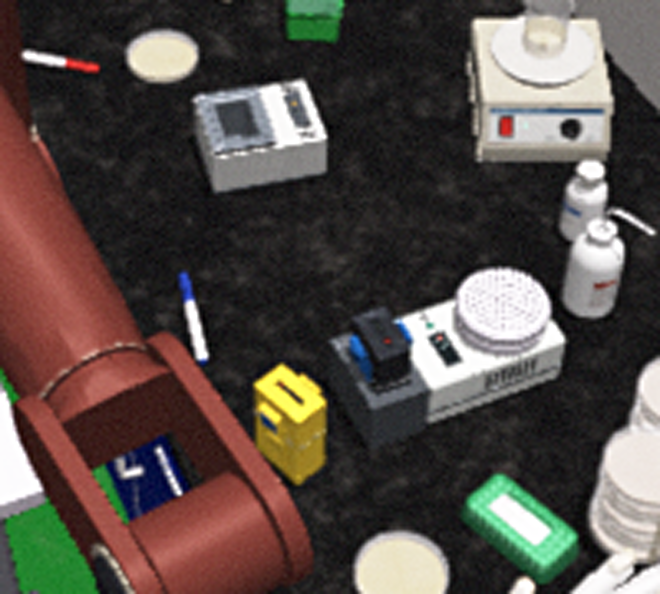

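The sampler is almost aligned with world x, with the pack near (0.51,-0.20). I'll move above it with the jaws along x.

```bash
python3 -m creep '[[0,40,-25,-50,-0.1],[0,80,-52,-50,-0.22],[0,118,-80,-50,-0.34],[0,158,-106,-50,-0.46],[0,196,-132,-50,-0.58],[0,236,-160,-50,-0.7],[0,275,-186,-50,-0.82],[0,315,-212,-50,-0.94],[0,354,-240,-50,-1.06],[0,393,-266,-50,-1.18],[0,437,-294,-50,-1.3],[0,437,-294,-50,-1.3]]' 40
```

```text
t: 1.8
tool_pos: [0.4839, -0.2302, 0.2817]
tool_rot: [2.213, 2.229, 0.0]
contact_force: [0.5, -0.8, 0.2]
opening: 0.0854
```

```bash
python3 -m creep '[[0,0,0,0,0],[0,0,0,0,0]]'; python3 - <<'E'
from h import *
import cv2
k=ctrl.calibration("wrist");o=ctrl.get_obs();print(o['t'],o['tool_pos'],o['tool_rot'],o['contact_force'])
im=ctrl.get_image("wrist");cv2.imwrite("pics/w1.png",im[:,:,::-1])
for l in ["pack","pad_a","sampler"]:
  for d in ctrl.outline_of("wrist",l):
    m=d['mask'];r=cv2.minAreaRect(np.argwhere(m)[:,::-1].astype(np.float32));print(l,round(d['conf'],2),[int(v) for v in d['rect']],r)
np.save('k1.npy',k,allow_pickle=True)
E
```

```text
t: 1.97
tool_pos: [0.4839, -0.2303, 0.2813]
tool_rot: [-2.213, -2.229, 0.0]
contact_force: [0.4, -0.2, -0.5]
opening: 0.0856
1.9667 [ 0.48392893 -0.23030932  0.28130092] [-2.21339175e+00 -2.22945696e+00  4.49099849e-04] [ 0.38453342 -0.19856247 -0.5307185 ]
pack 0.86 [193, 127, 78, 82] ((230.80487060546875, 169.25607299804688), (70.27696228027344, 71.65978240966797), 69.775146484375)
pack 0.75 [312, 109, 70, 73] ((348.0, 145.0), (74.0, 70.0), 90.0)
pad_a 0.97 [243, 140, 21, 33] ((254.06443786621094, 159.6675262451172), (31.446563720703125, 14.574548721313477), 68.96248626708984)
pad_a 0.78 [311, 131, 18, 28] ((320.0, 144.5), (31.0, 14.0), 90.0)
pad_a 0.76 [372, 131, 10, 27] ((377.0, 144.5), (31.0, 12.0), 90.0)
pad_a 0.74 [192, 164, 17, 26] ((201.23631286621094, 179.119873046875), (27.22823143005371, 8.1105375289917), 65.55604553222656)
sampler 0.7 [313, 86, 241, 109] ((432.30389404296875, 140.35794067382812), (241.46441650390625, 106.40819549560547), 0.5025817155838013)
```

View pics/w1.png

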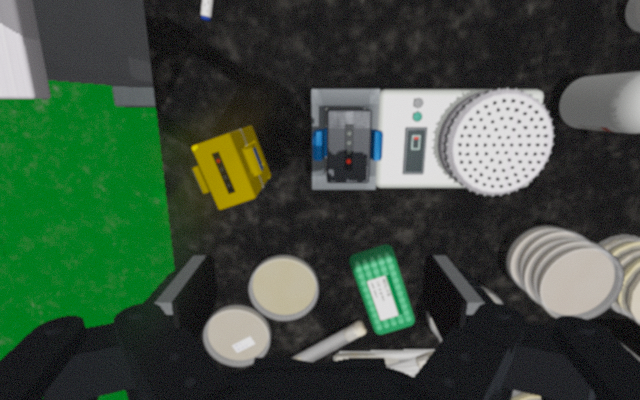

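The wrist view shows the pack at (349,145), blue pads at (320,144) and (377,144), and the yellow look-alike at (231,169). The sampler axis is nearly along the image rows.

```bash
python3 - <<'E'
from h import *
import cv2
k=np.load('k1.npy',allow_pickle=True).item()
im=cv2.imread('pics/w1.png');hsv=cv2.cvtColor(im,cv2.COLOR_BGR2HSV)
b=cv2.inRange(hsv,(100,130,60),(125,255,255));b[:80]=0;b[250:]=0;b[:,:300]=0
n,l,s,c=cv2.connectedComponentsWithStats(b);print([(s[i].tolist(),c[i].round(1)) for i in range(1,n) if s[i][4]>30])
w=cv2.inRange(hsv,(0,0,190),(180,60,255));w[:80]=0;w[200:]=0;w[:,:375]=0;w[:,430:]=0
pts=np.argwhere(w)[:,::-1]
for cols in [(385,),(400,),(425,)]: 
  q=pts[pts[:,0]==cols[0]][:,1];print(cols,q.min(),q.max(),atz(k,cols[0],q.min(),.07),atz(k,cols[0],q.max()+1,.07))
print('sieve',atz(k,498,141.5,.104))
print('padtop mid',atz(k,(319.5+377)/2,144.5,.105))
for g in [(.51,-.2),(.512,-.197)]:
  X=[[g[0]+a*.019,g[1]+d*.032,.12] for a in(-1,1) for d in (-1,1)];print(g,proj(k,X).round(1).tolist())
cv2.imwrite('pics/w1c.png',cv2.resize(im[80:210,300:440],None,fx=5,fy=4.5,interpolation=cv2.INTER_CUBIC))
E
```

```text
[([311, 128, 17, 33, 442], array([319.1, 144.1])), ([371, 130, 11, 30, 290], array([375.7, 144.5]))]
(385,) 91 185 [ 0.54788944 -0.15056344  0.07      ] [ 0.55349206 -0.24518332  0.07      ]
(400,) 91 185 [ 0.56244084 -0.15044748  0.07      ] [ 0.56914681 -0.24505871  0.07      ]
(425,) 91 185 [ 0.58669324 -0.15025422  0.07      ] [ 0.59523816 -0.24485102  0.07      ]
sieve [ 0.64730184 -0.19469555  0.104     ]
padtop mid [ 0.51087226 -0.19838304  0.105     ]
(0.51, -0.2) [[326.2, 184.1], [327.3, 110.2], [368.7, 184.4], [372.2, 110.6]]
(0.512, -0.197) [[328.5, 180.8], [329.7, 106.6], [371.1, 181.1], [374.8, 106.9]]
```

View pics/w1c.png

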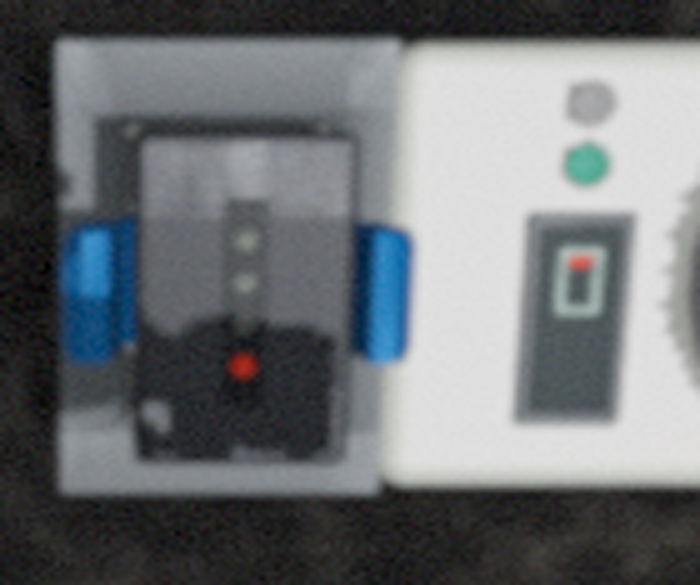

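```bash
python3 -m creep '[[0,16,13,36,0],[0,31,26,72,0],[0,31,26,105,0],[0,31,26,126,0],[0,31,26,126,0]]' 30; python3 - <<'E'
from h import *
import cv2
k=ctrl.calibration("wrist");o=ctrl.get_obs();print(o['t'],o['tool_pos'],o['tool_rot'])
im=ctrl.get_image("wrist")[:,:,::-1].copy();cv2.imwrite("pics/w2.png",im)
np.save('k2.npy',k,allow_pickle=True)
hsv=cv2.cvtColor(im,cv2.COLOR_BGR2HSV)
b=cv2.inRange(hsv,(100,130,60),(125,255,255))
n,l,s,c=cv2.connectedComponentsWithStats(b);print([(s[i].tolist(),c[i].round(1)) for i in range(1,n) if s[i][4]>100])
p=o['tool_pos'];
for g in [(.510,-.199)]:
  X=[[g[0]+a*.019,g[1]+d*.032,.12] for a,d in((-1,-1),(-1,1),(1,1),(1,-1))];P=proj(k,X);print(P.round(1).tolist())
  cv2.polylines(im,[P.round().astype(int)],True,(0,255,0),1)
cv2.imwrite("pics/w2c.png",im)
E
```

```text
t: 2.58
tool_pos: [0.5048, -0.2002, 0.1489]
tool_rot: [-2.213, -2.215, 0.005]
contact_force: [-0.5, 0.3, -0.3]
opening: 0.0854
2.5833 [ 0.50479361 -0.2002072   0.14888894] [-2.2128659  -2.21489509  0.00486769]
[([271, 194, 23, 60, 1083], array([281.9, 223.9])), ([365, 194, 20, 59, 922], array([374.2, 223.4]))]
[[293.3, 290.1], [291.0, 176.1], [366.7, 176.3], [362.3, 290.5]]
```

View pics/w2c.png

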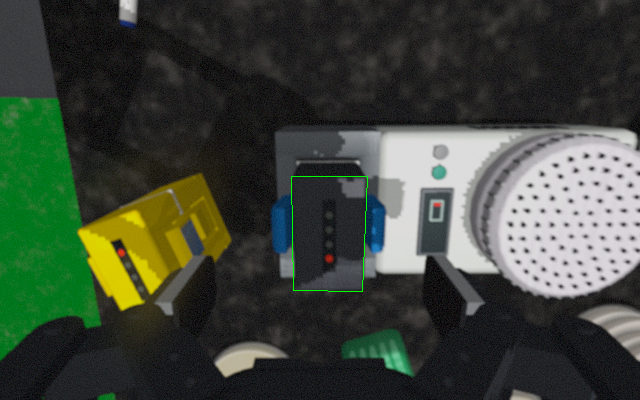

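```bash
python3 - <<'E'
from h import *
k=np.load('k2.npy',allow_pickle=True).item()
for z in (.098,.104,.11): print(z,atz(k,328,223.5,z), atz(k,271,223.5,z),atz(k,385,223.5,z),atz(k,328,194,z)[1],atz(k,328,253.5,z)[1])
o=ctrl.get_obs();print(o['tool_pos'],o['tool_rot'])
import cv2;im=cv2.imread('pics/w2.png')
cv2.imwrite('pics/w2d.png',cv2.convertScaleAbs(cv2.resize(im[140:310,260:400],None,fx=4,fy=3.5,interpolation=cv2.INTER_CUBIC),alpha=2.5))
E
```

```text
0.098 [ 0.51020313 -0.19977725  0.098     ] [ 0.47663623 -0.19994785  0.098     ] [ 0.54365921 -0.19960721  0.098     ] -0.18187093539167712 -0.21888060961602873
0.104 [ 0.51009462 -0.19768384  0.104     ] [ 0.47756655 -0.19784916  0.104     ] [ 0.54251531 -0.19751906  0.104     ] -0.180331684482063 -0.2161959931555928
0.11 [ 0.50998611 -0.19559043  0.11      ] [ 0.47849686 -0.19575047  0.11      ] [ 0.54137142 -0.19543091  0.11      ] -0.17879243357244884 -0.2135113766951568
[ 0.5064315  -0.20114723  0.15228655] [-2.21623059 -2.218182    0.00282762]
```

View pics/w2d.png

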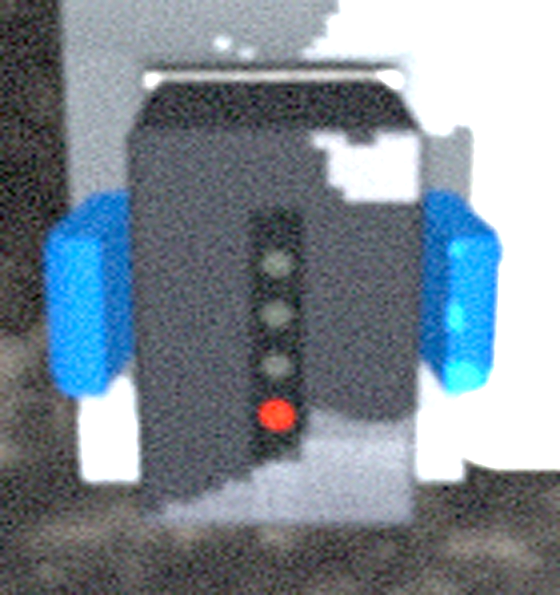

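The projected outline and the top-face corners agree, so the pack is at (0.510,-0.199). I'll descend astride it.

```bash
python3 -m creep '[[0,2,3.5,25,0],[0,2,3.5,50,0],[0,2,3.5,68,0],[0,2,3.5,75,0],[0,2,3.5,75,0],[0,2,3.5,75,0]]' 30; python3 -c "
from station import ctrl;o=ctrl.get_obs();print(o['tool_pos'],o['tool_rot'],o['contact_force'])"
```

```text
t: 3.13
tool_pos: [0.5132, -0.2002, 0.0823]
tool_rot: [2.217, 2.222, 0.001]
contact_force: [-0.1, 0.0, 0.7]
opening: 0.0854
[ 0.51324026 -0.20019209  0.08233292] [2.21731883e+00 2.22175696e+00 1.17467599e-03] [-0.0756378   0.04835     0.74803365]
```

```bash
python3 -m creep '[[0,1,-3,3,0],[0,1,-3,3,0],[0,1,-3,3,0],[0,1,-3,3,0]]' 30
```

```text
t: 3.47
tool_pos: [0.5097, -0.1982, 0.0782]
tool_rot: [2.217, 2.224, 0.001]
contact_force: [0.2, 0.7, 0.6]
opening: 0.085
```

Now squeeze, raising the closure in steps.

```bash
python3 -m creep '[[60,0,0,0,0],[90,0,0,0,0],[120,0,0,0,0],[150,0,0,0,0],[170,0,0,0,0],[170,0,0,0,0],[170,0,0,0,0],[170,0,0,0,0],[170,0,0,0,0]]' 30
```

```text
t: 4.22
tool_pos: [0.51, -0.1984, 0.0791]
tool_rot: [2.217, 2.224, 0.0]
contact_force: [-2.4, 1.3, 7.3]
opening: 0.0402
```

```bash
python3 -m creep '[[170,0,0,0,0],[170,0,0,0,0],[170,0,0,-3,0],[170,0,0,-6,0],[170,0,0,-12,0],[170,0,0,-20,0],[170,0,0,-30,0],[170,0,0,-42,0],[170,0,0,-55,0],[170,0,0,-75,0],[170,0,0,-100,0],[170,0,0,-100,0]]' 30
```

```text
t: 5.22
tool_pos: [0.5117, -0.1995, 0.1841]
tool_rot: [2.212, 2.218, 0.003]
contact_force: [1.5, -1.2, -2.2]
opening: 0.04
```

```bash
python3 -m creep '[[170,0,0,-30,0],[170,0,0,-50,0],[170,0,0,-50,0]]' 30; python3 - <<'E'
from h import *
import cv2
im=ctrl.get_image("side")[:,:,::-1].copy()
print([(round(d['conf'],2),[int(v) for v in d['rect']]) for d in ctrl.boxes_of("side","charger")])
w=ctrl.get_image("wrist")[:,:,::-1].copy();cv2.imwrite('pics/w3.png',w)
cv2.imwrite('pics/s3.png',im)
a=cv2.resize(im[130:300,250:420],(400,400));cv2.imwrite('pics/s3c.png',np.hstack([a,cv2.resize(w,(400,250))[:,:] if 0 else cv2.copyMakeBorder(cv2.resize(w,(400,250)),0,150,0,0,0)]))
o=ctrl.get_obs();print(o['t'],o['tool_pos'],o['contact_force'],o['wrist_torque'],o['q'])
E
```

```text
t: 5.47
tool_pos: [0.5111, -0.1992, 0.2323]
tool_rot: [2.213, 2.219, 0.003]
contact_force: [0.3, -0.5, -2.2]
opening: 0.0398
[(0.64, [288, 155, 41, 35])]
5.6167 [ 0.50850687 -0.1977027   0.22563613] [-0.83597512  0.2195966  -4.04262868] [ 0.01548194 -0.00392907  0.02052301] [-5.07138816e-01 -1.32303643e-01  1.80214231e+00 -1.75055572e-04
  1.47416351e+00 -5.10035841e-01]
```

View pics/s3c.png

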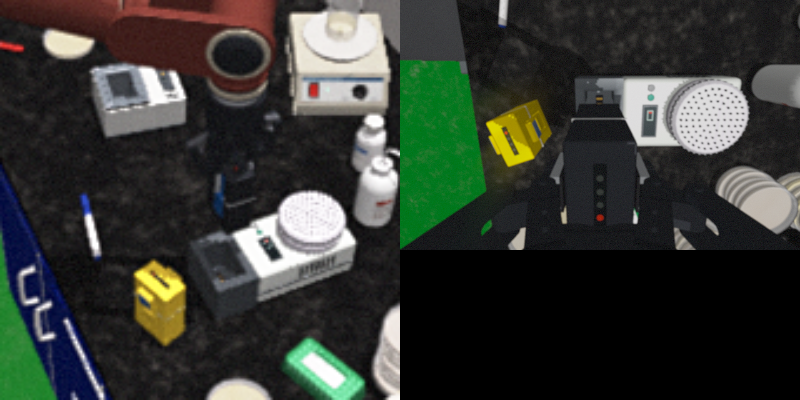

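The pack is out (side view: empty dark bay, pack with squeezed blue tab held above). Next I'll carry it toward the charger for a wrist look.

```bash
python3 -m creep '[[170,20,0,-10,0],[170,50,2,-25,0],[170,85,4,-40,0],[170,120,5,-50,0],[170,155,6,-50,0],[170,190,7,-50,0],[170,225,8,-50,0],[170,260,10,-50,0],[170,290,12,-50,0],[170,309,12,-50,0],[170,309,12,-50,0],[170,309,12,-50,0]]' 30; python3 - <<'E'
from h import *
import cv2
k=ctrl.calibration("wrist");o=ctrl.get_obs();print(o['t'],o['tool_pos'],o['tool_rot'],o['opening'])
w=ctrl.get_image("wrist")[:,:,::-1].copy();cv2.imwrite('pics/w4.png',w)
np.save('k4.npy',k,allow_pickle=True)
for d in ctrl.outline_of("wrist","charger"): print(round(d['conf'],2),d['rect'],cv2.minAreaRect(np.argwhere(d['mask'])[:,::-1].astype(np.float32)))
E
```

```text
t: 6.62
tool_pos: [0.5192, 0.1117, 0.2744]
tool_rot: [-2.214, -2.225, 0.006]
contact_force: [-0.2, -0.1, -3.4]
opening: 0.0401
6.6167 [0.51916833 0.11170433 0.27444645] [-2.21383727 -2.22523692  0.00614054] 0.040109673355774374
0.61 [269.6, 6.5, 161.6, 138.2] ((345.8806457519531, 75.77953338623047), (149.16688537597656, 120.69647979736328), 9.727578163146973)
```

View pics/w4.png

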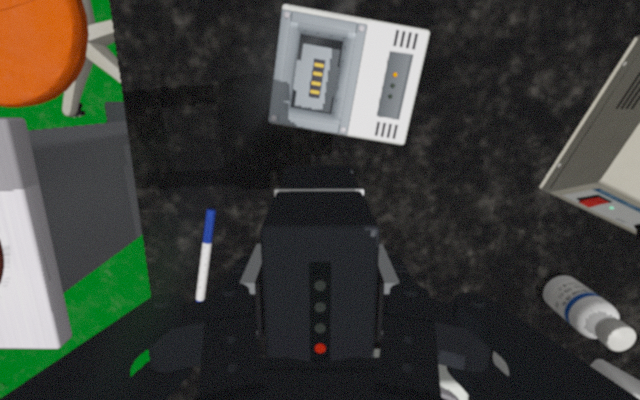

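The charger is yawed about -10° in world, with its bay mouth near pixel (317,77), almost straight below the camera. I'll enlarge it.

```bash
python3 - <<'E'
import cv2
im=cv2.imread('pics/w4.png')[0:150,262:382]
cv2.imwrite('pics/w4c.png',cv2.convertScaleAbs(cv2.resize(im,None,fx=4,fy=4,interpolation=cv2.INTER_CUBIC),alpha=1.1))
E
```

```text
(no output)
```

View pics/w4c.png

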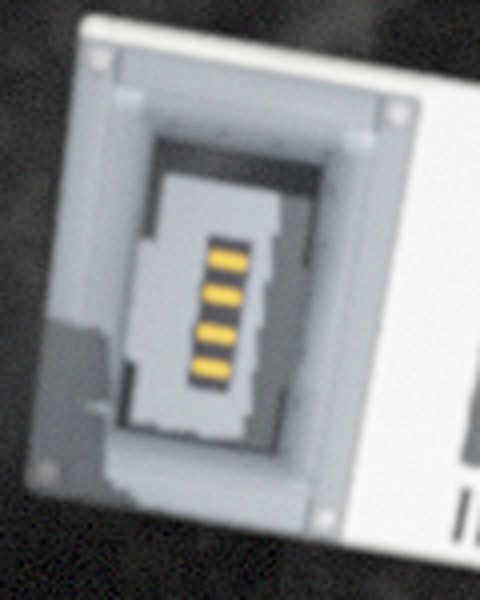

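```bash
python3 - <<'E'
from h import *
k=np.load('k4.npy',allow_pickle=True).item()
f=lambda p:(262+p[0]/4,p[1]/4)
def W(ps,z): return np.array([atz(k,*f(p),z)[:2] for p in ps])
S=[(100,58),(398,110),(325,518),(45,470)];M=[(155,137),(322,165),(280,455),(118,425)]
print('cam',ray(k,0,0)[0])
for z in(.07,.074,.078):
  for P in(S,M):
    w=W(P,z);e=np.diff(np.r_[w,w[:1]],axis=0);print(z,w.mean(0).round(4),np.linalg.norm(e,axis=1).round(4),np.degrees(np.arctan2(e[:,1],e[:,0])).round(1))
print('contacts',atz(k,*f((219,315)),.014),atz(k,*f((219,315)),.02))
o=ctrl.get_obs();print(o['tool_pos'],o['tool_rot'])
E
```

```text
cam [0.5200554  0.18066293 0.41701039]
0.07 [0.5156 0.2056] [0.0682 0.0922 0.0691 0.0916] [ -8.7 -98.9 170.8  80.5]
0.07 [0.516  0.2051] [0.0387 0.0652 0.0397 0.0642] [ -8.5 -97.6 170.2  81.6]
0.074 [0.5156 0.2053] [0.0674 0.0912 0.0683 0.0906] [ -8.7 -98.9 170.8  80.5]
0.074 [0.5161 0.2048] [0.0382 0.0644 0.0392 0.0635] [ -8.5 -97.6 170.2  81.6]
0.078 [0.5157 0.2051] [0.0667 0.0901 0.0675 0.0895] [ -8.7 -98.9 170.8  80.5]
0.078 [0.5161 0.2045] [0.0378 0.0637 0.0387 0.0627] [ -8.5 -97.6 170.2  81.6]
contacts [0.51555609 0.20498032 0.014     ] [0.51562307 0.20461828 0.02      ]
[0.51968938 0.11040856 0.27537583] [-2.21734338 -2.2231639   0.00428169]
```

```bash
python3 -m creep '[[170,30,-1,0,0.05],[170,60,-2,10,0.1],[170,85,-3,35,0.16],[170,95,-4,65,0.16],[170,95,-4,90,0.16],[170,95,-4,105,0.16],[170,95,-4,108,0.16],[170,95,-4,108,0.16],[170,95,-4,108,0.16],[170,95,-4,108,0.16]]' 30; python3 - <<'E'
from h import *
import cv2
from scipy.spatial.transform import Rotation as Ro
k=ctrl.calibration("wrist");o=ctrl.get_obs();p=o['tool_pos'];print(o['t'],p,o['tool_rot'],o['opening'])
R=Ro.from_rotvec(o['tool_rot']).as_matrix();print(R[:,1],R[:,2])
w=ctrl.get_image("wrist")[:,:,::-1].copy();cv2.imwrite('pics/w5.png',w)
s=ctrl.get_image("side")[:,:,::-1].copy();cv2.imwrite('pics/s5.png',s)
np.save('k5.npy',k,allow_pickle=True);np.save('o5.npy',o,allow_pickle=True)
T=lambda x,y,z: p+R@np.array([x,y,z])
for z,c in((-.041,(0,255,0)),(.005,(0,0,255))):
  X=[T(a*.032,b*.019,z) for a,b in((-1,-1),(-1,1),(1,1),(1,-1))]
  cv2.polylines(w,[proj(k,X).round().astype(int)],True,c,1)
cv2.imwrite('pics/w5c.png',w)
E
```

```text
t: 7.55
tool_pos: [0.5174, 0.2057, 0.1713]
tool_rot: [2.389, 2.038, 0.005]
contact_force: [-0.2, 0.1, -2.3]
opening: 0.0393
7.55 [0.51742314 0.20566756 0.17134841] [2.38867322 2.03814476 0.00468372] 0.039312955266559355
[ 0.98753314 -0.15738029  0.00312178] [ 3.28084882e-03  7.50941693e-04 -9.99994336e-01]
```

View pics/w5c.png

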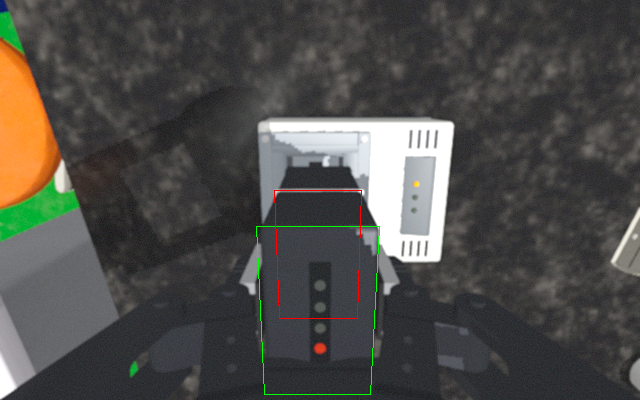

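```bash
python3 - <<'E'
from h import *
import cv2
k=np.load('k5.npy',allow_pickle=True).item();o=np.load('o5.npy',allow_pickle=True).item()
im=cv2.imread('pics/w5.png')[110:215,250:390]
cv2.imwrite('pics/w5d.png',cv2.resize(im,None,fx=5,fy=5,interpolation=cv2.INTER_CUBIC))
E
```

```text
(no output)
```

View pics/w5d.png

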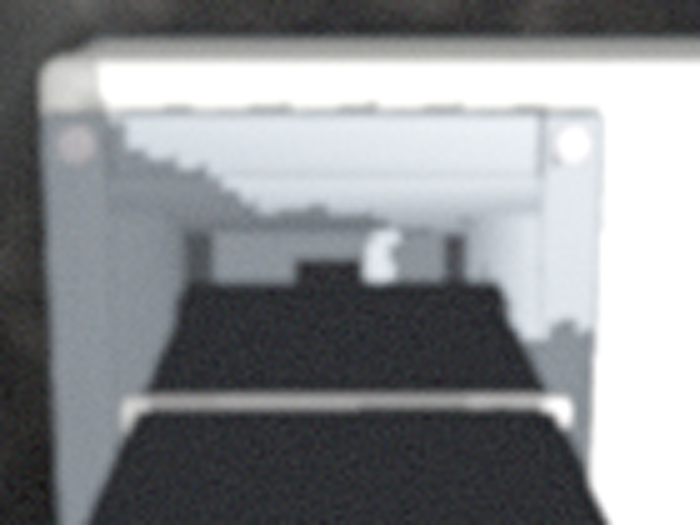

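```bash
python3 - <<'E'
from h import *
from scipy.spatial.transform import Rotation as Ro
k=np.load('k5.npy',allow_pickle=True).item();o=np.load('o5.npy',allow_pickle=True).item()
p=o['tool_pos'];R=Ro.from_rotvec(o['tool_rot']).as_matrix()
loc=lambda u,v,z:(R.T@(atz(k,u,v,z)-p)*1000).round(1)
for z in(.07,.074,.078):
  a,b=loc(265.4,139,z),loc(364.4,139,z);print(z,a,b,(a+b)/2, 'bay x',((a+b)/2)[0]-45.6,'bevel',loc(314.7,145,z))
print('inner',loc(287.4,157,.071),loc(343.6,156,.071))
print('line',loc(274.4,191,p[2]-.005),loc(364.4,191,p[2]-.005))
print('foot',loc(288,167,p[2]-.069),loc(350,167,p[2]-.069))
print('charger foot line top',loc(319,167,p[2]-.066))
print(ctrl.get_obs()['tool_pos'])
E
```

```text
0.07 [ 44.3 -36.6 101.3] [ 44.4  32.  101.5] [ 44.35  -2.3  101.4 ] bay x -1.250000000000007 bevel [ 40.2  -2.5 101.4]
0.074 [ 44.7 -36.   97.3] [44.8 31.5 97.5] [44.75 -2.25 97.4 ] bay x -0.8500000000000014 bevel [40.7 -2.4 97.4]
0.078 [ 45.1 -35.4  93.3] [45.2 31.  93.5] [45.15 -2.2  93.4 ] bay x -0.44999999999999574 bevel [41.1 -2.4 93.4]
inner [ 32.  -21.6 100.3] [ 32.7  17.8 100.4]
line [ 31.5 -19.    5. ] [31.5 20.4  5.1]
foot [ 30.6 -18.5  69. ] [30.6 19.6 69.1]
charger foot line top [31.1  0.5 66. ]
[0.51726831 0.20591943 0.17133413]
```

In the same image the bay lies 2.8 mm toward -tool-y from the pack axis, and y is right to within about 0.4 mm. I'll correct for that and enter slowly, checking the force.

```bash
python3 -m creep '[[170,0,-3,0,0],[170,0,-3,6,0],[170,0,-3,12,0],[170,0,-3,16,0],[170,0,-3,19,0],[170,0,-3,22,0],[170,0,-3,24,0],[170,0,-3,24,0]]' 30
```

```text
t: 8.32
tool_pos: [0.5127, 0.2064, 0.1445]
tool_rot: [-2.388, -2.04, 0.002]
contact_force: [-1.0, -0.8, -3.5]
opening: 0.0398
```

```bash
python3 -m creep '[[170,0,0,2,0],[170,0,0,4,0],[170,0,0,6,0],[170,0,0,8,0],[170,0,0,8,0]]' 30
```

```text
t: 8.73
tool_pos: [0.5128, 0.2064, 0.1367]
tool_rot: [-2.389, -2.04, 0.001]
contact_force: [-0.4, -0.2, -3.5]
opening: 0.04
```

```bash
python3 -m creep '[[170,0,0,2,0],[170,0,0,4,0],[170,0,0,6,0],[170,0,0,8,0],[170,0,0,8,0]]' 30
```

```text
t: 9.15
tool_pos: [0.5138, 0.2064, 0.1292]
tool_rot: [2.388, 2.039, 0.002]
contact_force: [2.5, -1.0, -4.2]
opening: 0.0401
```

The foot is inside the bay and the forces are tiny. I'll keep going down.

```bash
python3 -m creep '[[170,0,0.5,3,0],[170,0,0.5,6,0],[170,0,0.5,9,0],[170,0,0.5,12,0],[170,0,0.5,15,0],[170,0,0.5,18,0],[170,0,0.5,20,0],[170,0,0.5,20,0]]' 30
```

```text
t: 9.82
tool_pos: [0.5138, 0.2063, 0.1088]
tool_rot: [2.388, 2.04, 0.001]
contact_force: [5.0, -0.8, -3.7]
opening: 0.0399
```

```bash
python3 -m creep '[[170,0,0,3,0],[170,0,0,6,0],[170,0,0,9,0],[170,0,0,11,0],[170,0,0,13,0],[170,0,0,13,0]]' 30
```

```text
t: 10.32
tool_pos: [0.5138, 0.2064, 0.0959]
tool_rot: [2.388, 2.04, 0.001]
contact_force: [5.5, -0.4, -4.0]
opening: 0.0394
```

```bash
python3 -m creep '[[170,0,1,2,0],[170,0,1,4,0],[170,0,1,5,0],[170,0,1,6,0],[170,0,1,6,0]]' 30
```

```text
t: 10.73
tool_pos: [0.5141, 0.2062, 0.0897]
tool_rot: [-2.388, -2.04, 0.002]
contact_force: [3.0, 0.5, -3.6]
opening: 0.0401
```

```bash
python3 -m creep '[[170,0,0,1,0],[170,0,0,2,0],[170,0,0,2,0]]' 30
```

```text
t: 10.98
tool_pos: [0.5141, 0.2062, 0.0878]
tool_rot: [-2.388, -2.04, 0.001]
contact_force: [1.7, 1.1, -3.6]
opening: 0.0399
```

```bash
python3 -m creep '[[170,0,0,1,0],[170,0,0,2,0],[170,0,0,3,0],[170,0,0,3,0]]' 30
```

```text
t: 11.32
tool_pos: [0.5143, 0.2063, 0.0853]
tool_rot: [-2.388, -2.04, 0.001]
contact_force: [-0.6, 0.1, -0.8]
opening: 0.0399
```

```bash
python3 -m creep '[[170,0,0,1,0],[170,0,0,2,0],[170,0,0,2,0]]' 30
```

```text
t: 11.57
tool_pos: [0.5145, 0.2064, 0.0838]
tool_rot: [-2.388, -2.04, 0.001]
contact_force: [-2.5, 0.6, 4.0]
opening: 0.0402
```

```bash
python3 -m creep '[[170,0,0,1,0],[170,0,0,1,0],[170,0,0,1,0]]' 30
```

```text
t: 11.82
tool_pos: [0.5145, 0.2063, 0.0825]
tool_rot: [-2.389, -2.04, 0.0]
contact_force: [-3.2, 0.0, 5.5]
opening: 0.0399
```

```bash
python3 -m creep '[[170,0,0,0.7,0],[170,0,0,0.7,0],[170,0,0,0.7,0]]' 30
```

```text
t: 12.07
tool_pos: [0.5145, 0.2063, 0.0818]
tool_rot: [-2.389, -2.04, 0.0]
contact_force: [-4.7, -0.2, 5.9]
opening: 0.04
```

```bash
python3 -m creep '[[170,0,0,0.7,0],[170,0,0,1.2,0],[170,0,0,1.2,0]]' 30
```

```text
t: 12.32
tool_pos: [0.5146, 0.2064, 0.0813]
tool_rot: [-2.388, -2.04, 0.001]
contact_force: [-5.6, -0.4, 8.9]
opening: 0.04
```

The floor is just about reached (the force rises without travel). I'll open the fingers here.

```bash
python3 -m creep '[[170,0,-0.5,0.8,0],[170,0,-0.5,0.8,0],[0,0,-0.5,0.8,0],[0,0,-0.5,0.8,0],[0,0,-0.5,0.8,0],[0,0,-0.5,0.8,0],[0,0,-0.5,0,0],[0,0,-0.5,0,0]]' 30
```

```text
t: 12.98
tool_pos: [0.514, 0.2063, 0.0801]
tool_rot: [-2.389, -2.04, 0.0]
contact_force: [0.1, -0.1, -0.3]
opening: 0.0855
```

```bash
python3 -m creep '[[0,0,0,-20,0],[0,0,0,-45,0],[0,0,0,-70,0],[120,0,0,-80,0],[255,0,0,-80,0],[255,0,0,-80,0],[255,0,0,-80,0],[255,0,0,-80,0],[255,0,0,-80,0],[255,0,0,-80,0],[255,0,0,-80,0]]' 30; python3 - <<'E'
from h import *
import cv2
from scipy.spatial.transform import Rotation as Ro
k=ctrl.calibration("wrist");o=ctrl.get_obs();p=o['tool_pos'];print(p,o['opening'],o['contact_force'])
R=Ro.from_rotvec(o['tool_rot']).as_matrix()
im=ctrl.get_image("wrist")[:,:,::-1].copy();cv2.imwrite('pics/w6.png',im)
for d in ctrl.outline_of("wrist","pad_a"):print(d['conf'],d['rect'])
b=cv2.inRange(cv2.cvtColor(im,cv2.COLOR_BGR2HSV),(100,120,50),(125,255,255))
n,l,s,c=cv2.connectedComponentsWithStats(b);S=[(s[i].tolist(),c[i].round(1)) for i in range(1,n) if s[i][4]>100];print(S)
for z in(.1115,.104): 
  X=[p+R@np.array([x,y,p[2]-z]) for x in(-.013,.013) for y in(-.028,.028)];print(z,proj(k,X).round(1).tolist())
E
```

```text
t: 13.9
tool_pos: [0.5137, 0.2062, 0.1596]
tool_rot: [-2.388, -2.04, 0.002]
contact_force: [-0.2, -0.4, -0.2]
opening: 0.0
[0.51374358 0.20618988 0.15956433] 4.913034033007864e-05 [-0.22684252 -0.42694154 -0.17377561]
0.97 [356.2, 195.0, 12.3, 55.3]
0.86 [273.6, 194.7, 17.8, 56.3]
[([276, 194, 13, 55, 559], array([282.1, 222.6])), ([354, 194, 14, 55, 606], array([360.7, 222.8]))]
0.1115 [[270.7, 246.3], [365.5, 246.3], [269.0, 204.0], [367.1, 204.1]]
0.104 [[272.3, 241.4], [363.9, 241.4], [270.7, 200.4], [365.5, 200.5]]
```

Both pads show sprung out and level in the wrist image. Now the gentle push down on the top.

```bash
python3 -m creep '[[255,0,1,12,0],[255,0,1,22,0],[255,0,1,28,0],[255,0,1,30,0],[255,0,1,30,0]]' 30
```

```text
t: 14.42
tool_pos: [0.5142, 0.2059, 0.1287]
tool_rot: [-2.388, -2.04, 0.004]
contact_force: [0.0, 0.4, -0.2]
opening: 0.0003
```

```bash
python3 -m creep '[[255,0,0,1,0],[255,0,0,2,0],[255,0,0,3,0],[255,0,0,3,0]]' 30
```

```text
t: 14.75
tool_pos: [0.5152, 0.2062, 0.1276]
tool_rot: [2.389, 2.04, 0.001]
contact_force: [0.4, -0.5, 0.1]
opening: 0.0002
```

```bash
python3 -m creep '[[255,0,0,1,0],[255,0,0,2,0],[255,0,0,2,0]]' 30
```

```text
t: 15.0
tool_pos: [0.515, 0.2061, 0.1253]
tool_rot: [-2.389, -2.04, 0.0]
contact_force: [0.3, -0.1, 0.2]
opening: -0.0003
```

```bash
python3 -m creep '[[255,0,0,1,0],[255,0,0,2,0],[255,0,0,2,0]]' 30
```

```text
t: 15.25
tool_pos: [0.5155, 0.2062, 0.1239]
tool_rot: [2.388, 2.04, 0.001]
contact_force: [0.3, 0.3, 2.6]
opening: -0.0002
```

```bash
python3 -m creep '[[255,0,0,1,0],[255,0,0,1,0],[255,0,0,1,0]]' 30
```

```text
t: 15.5
tool_pos: [0.516, 0.2063, 0.1236]
tool_rot: [2.388, 2.04, 0.003]
contact_force: [-0.1, -0.6, 5.7]
opening: 0.0
```

```bash
python3 -m creep '[[255,0,0,1,0],[255,0,0,1,0],[255,0,0,1,0]]' 30
```

```text
t: 15.75
tool_pos: [0.5161, 0.2063, 0.1234]
tool_rot: [2.388, 2.04, 0.003]
contact_force: [-0.7, -1.1, 7.8]
opening: 0.0001
```

```bash
python3 -m creep '[[255,0,0,1,0],[255,0,0,1,0],[255,0,0,1,0]]' 30
```

```text
t: 16.0
tool_pos: [0.5161, 0.2065, 0.1227]
tool_rot: [2.388, 2.04, 0.003]
contact_force: [-2.1, -0.3, 9.8]
opening: 0.0002
```

```bash
python3 -m creep '[[255,0,0,1,0],[255,0,0,1,0],[255,0,0,1,0]]' 30
```

```text
t: 16.25
tool_pos: [0.5162, 0.2065, 0.1226]
tool_rot: [2.388, 2.04, 0.003]
contact_force: [-5.5, -0.8, 13.7]
opening: -0.0002
```

```bash
python3 -m creep '[[255,0,0,1,0],[255,0,0,1,0],[255,0,0,1,0]]' 30
```

```text
t: 16.5
tool_pos: [0.5164, 0.2065, 0.1226]
tool_rot: [2.388, 2.04, 0.004]
contact_force: [-6.0, -2.1, 17.0]
opening: 0.0003
```

```bash
python3 -m creep '[[255,0,-1,1,0],[255,0,-1,2,0],[255,0,-1,2,0]]' 30
```

```text
t: 16.75
tool_pos: [0.5164, 0.2067, 0.1225]
tool_rot: [2.386, 2.039, 0.006]
contact_force: [-7.9, -3.3, 24.2]
opening: 0.0005
```

```bash
python3 -m creep '[[255,0,0,-5,0],[255,0,0,-20,0],[255,0,0,-45,0],[255,0,0,-45,0],[255,0,0,-45,0]]' 30; python3 - <<'E'
from h import *
import cv2
from scipy.spatial.transform import Rotation as Ro
from scipy.optimize import least_squares
k=ctrl.calibration("wrist");o=ctrl.get_obs();p=o['tool_pos'];print(p,o['contact_force'])
R=Ro.from_rotvec(o['tool_rot']).as_matrix()
im=ctrl.get_image("wrist")[:,:,::-1].copy();cv2.imwrite('pics/w7.png',im)
b=cv2.inRange(cv2.cvtColor(im,cv2.COLOR_BGR2HSV),(100,120,50),(125,255,255))
n,l,s,c=cv2.connectedComponentsWithStats(b)
for i in range(1,n):
  if s[i][4]>100:print(s[i].tolist(),c[i].round(1),[ (R.T@(atz(k,u,c[i][1],.104)-p)*1000).round(1)[:2] for u in (s[i][0],s[i][0]+s[i][2])])
w=cv2.imread('pics/w2.png')
E
```

```text
t: 17.17
tool_pos: [0.5151, 0.2066, 0.1628]
tool_rot: [2.388, 2.04, 0.005]
contact_force: [1.0, 0.0, 0.3]
opening: -0.0002
[0.51505551 0.20657582 0.16276813] [0.97714541 0.01872012 0.30324607]
[262, 193, 22, 55, 969] [273.1 220.1] [array([ -0.4, -34.2]), array([ -0.4, -20.8])]
[350, 193, 20, 54, 858] [359.5 219.8] [array([-0.2, 19.5]), array([-0.2, 31.7])]
```

After the push the pads span 65.9 mm in the image at that height, against 64.9 mm when latched in the sampler. Before the push they spanned only 92 px, against 108 px now. So both tabs clicked out, symmetrically. I'll retreat a little, recheck and hand in.

```bash
python3 -m creep '[[255,0,0,-20,0],[255,0,0,-45,0],[255,0,0,-60,0],[255,0,0,-60,0],[255,0,0,-60,0],[255,0,0,-60,0]]' 30; python3 - <<'E'
from h import *
import cv2
from scipy.spatial.transform import Rotation as Ro
k=ctrl.calibration("wrist");o=ctrl.get_obs();p=o['tool_pos'];R=Ro.from_rotvec(o['tool_rot']).as_matrix()
im=ctrl.get_image("wrist")[:,:,::-1].copy();cv2.imwrite('pics/w8.png',im)
b=cv2.inRange(cv2.cvtColor(im,cv2.COLOR_BGR2HSV),(100,120,50),(125,255,255))
n,l,s,c=cv2.connectedComponentsWithStats(b)
for i in range(1,n):
  if s[i][4]>100:print(s[i].tolist(),[ (R.T@(atz(k,u,c[i][1],.104)-p)*1000).round(1)[:2] for u in (s[i][0],s[i][0]+s[i][2])])
print(o['t'],o['contact_force'],o['dq'].round(3) if hasattr(o['dq'],'round') else o['dq'])
print(ctrl.finish_job())
E
```

```text
t: 17.72
tool_pos: [0.5131, 0.206, 0.2188]
tool_rot: [-2.388, -2.039, 0.005]
contact_force: [-0.1, -0.5, -0.2]
opening: 0.0002
[0, 0, 54, 19, 769] [array([ 129.7, -211.9]), array([ 129.7, -175.9])]
[279, 174, 17, 42, 583] [array([  1. , -30.1]), array([  1.1, -17.1])]
[347, 174, 16, 42, 532] [array([ 1. , 21.9]), array([ 1.1, 34.1])]
17.7167 [-0.1371557  -0.47299586 -0.18085892] [-0.002  0.005  0.008 -0.001  0.003  0.001]
the job is handed in; nothing more can be done
None
```

The pack is out of the sampler and standing in the charger, and I handed the job in at about 18 s. My checks say both tabs clicked out under the lips, but no verdict came back to confirm it.

- **Removal and insertion:** I squeezed both tabs at 30 N and drew the pack straight up. I turned it about 9° to match the charger, corrected it by about 3 mm from the wrist view, and lowered it in. The contact force stayed below about 9 N. After releasing it I pushed the top down gently, to 24 N, until it stopped.
- **Height:** The pack stopped about 2.5 mm above the charger's nominal lowest level. The squeezed insertion had bottomed out at the same height to within about 1 mm.
- **Tabs:** The blue pads looked narrower before the push (92 px over both). After it they spanned about 65 mm, equal on both sides, which matches the latched pack in the sampler (64.9 mm).
- **Release:** After backing off, the arm was clear and still and the force reading was near zero.
- **Not checked:** My picture views were used up, so I judged the final state from image measurements only. I did not re-measure the culture plate, the marker or the tip refill; I planned the path clear of them and felt no unexpected contact.

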